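# Check two hand brake levers and flag the worn one

### The arm

A 6-joint arm with a two-finger parallel gripper is mounted at the origin on the work surface; the furniture and walls round the work are solid. World frame = base frame: x ahead of the robot, y to its left, z up, the work surface at z = 0. Lengths are in m, angles in rad, forces in N, time in s.
With the tool pointing down it reaches from about 0.35 to 1 m from the base axis. Payload 7.1 kg.
Tool frame: the origin (TCP) lies between the finger pads; the fingertips stand 17 mm ahead of it and the grasp point (between the pads) lies 2 mm behind it; z points along the fingers, y is the direction in which the jaws open and shut (so a half turn about z gives the same grasp; the last joint's range is limited). The gripper opens to 85 mm and grips with 20 to 120 N. Pads are 22 mm wide; open, the fingers measure 114 mm over their backs; the gripper's body (76 mm by 85 mm) begins 54 mm behind the grasp point. The pads swing forward as they close: fully open they stand 13 mm farther back than shut.
Start: joints at [1.297, 0.423, 1.63, -0, 1.089, -0.019], TCP at [0.158, 0.605, 0.248] pointing down, gripper open.
Joint ranges: [-3, 3], [-0.9, 2.11], [0.09, 2.58], [-1.31, 4.45], [0.11, 2.69], [-2.54, 2.54]. Speed limits (rad/s): [2.39, 2.39, 3.01, 3.14, 3.14, 3.14].

### API

Orientations are given as a rotation vector (axis times angle).
In Python, from cell import movep, line_to, set_joints, ungrasp, grasp, hold, solve_ik, snapshot, Unreachable, close_job, current_time_s, current_q, current_joint_velocities, current_tau, current_tool_pos, current_ee_rot, current_force, current_moment, current_finger_gap gives the robot as it stands. The module is installed in compiled form; this text tells all that it offers. Calls block until the motion is done:
- movep(position, orientation): joint-space move of the TCP to a pose.
- line_to(position, frame=None, vel=0.15, stop_force=None): straight line of the TCP; frame=None keeps the orientation; vel is the mean speed in m/s. With stop_force (N) it stops when the force on the tool has changed by that much, and returns True; else False.
- set_joints(angles): joint-space move.
- ungrasp() and grasp(): open the fingers fully, or close them until they stop; the grip force is fixed at half the most.
- hold(seconds).
- solve_ik(position, orientation): joint angles nearest the present ones, or None.
- snapshot(name): name is "side" or "top"; returns a dict with "img" (480x640x3 uint8, red, green, blue), "mtx" (3x3 intrinsics, pixels), "rvec" (rotation vector, rad) and "tvec" (3), from world to camera coordinates, as OpenCV has them. Camera axes: x right, y down, z forward; pixel columns grow to the right and rows downward; lengths in m; the calibration is good to about 2 mm. A picture is of the moment at which its call begins. There is no depth.
A pose or a line that the arm cannot do raises Unreachable and nothing moves.
- close_job(): hands the job in, once; it reports no verdict.
Readings, each from a call of its own:
- current_time_s(): time.
- current_q(): joint angles.
- current_joint_velocities(): joint speeds.
- current_tau(): joint torques, N m.
- current_tool_pos(): TCP position.
- current_ee_rot(): TCP orientation.
- current_force(): force on the tool from outside, world axes, zero at the start.
- current_moment(): the same for the moment, N m.
- current_finger_gap(): finger opening in m.
Only numpy, scipy, OpenCV 4.12 (cv2) and the standard library are available. Lean on these libraries where they do the work, as an engineer would, in place of code of your own. Each camera call takes 0.05 s, during which the arm holds its last target.

### The job

Two identical-looking hand brakes for the throwing wheels are screwed down side by side: with the backs of the closed fingers, press the left brake's lever in toward its bar until it stops, hold it there for a moment and let it spring back, then do the same with the right one. A sound brake stops well short of the bar, a worn one comes right up against it; when both have been tried, push the red tab of the worn brake to the far end of its slot, away from the robot, and leave the other tab where it is. Nothing is to be gripped, lifted or shifted, and the things standing about stay where they are.

Things in the scene. Friction and masses are not known exactly. Their poses are not given: they have to be found in the camera images.
- brake_1: Hand brake on a brown board 115 x 275 x 12 mm, fixed; both look alike, either may be on the left (larger world y). Origin: on the table under the bar. x away from the robot (turned up to 0.2 rad), y left along the bar, z up. Bar at x 0, z 70 mm; black grip 25 mm thick, y -78 to 46. Lever on the robot's side. At y -130 mm a grey block 88 x 40 mm, top at z 58, with the red tab. Highest part: z 88 mm.
- lever_1 (a joint): Angle (rad) of this brake's aluminium lever about its upright pivot at x -30, y 70, z 70 mm in the brake's frame. 0: at rest, running right from the pivot and 0.35 rad out toward the robot; grows as it is pressed to the bar (brake's +x). A spring (2 to 4 N at the press point) returns it. Rigid stop: sound brake at 0.22, lever end 26 mm short of the grip; worn brake at 0.42, end against the grip.
- press_1 (a point): Press point on the outer face (toward the robot) of this brake's lever, 105 mm from the pivot, z = 70 mm; moves with the lever, a flat bar 10 mm thick, 18 mm high (z 61 to 79 mm), 139 mm long from the pivot, round end; free below it down to the board at z = 12 mm. From rest to the stop this point moves about 23 mm on a sound brake, 44 mm on a worn one.
- tab_1 (a joint): Position (m) of this brake's red tab along its slot: 0 at the robot's end, 0.040 at the far end; it starts at 0 to 0.006. It slides in the brake's +x, takes about 1.5 N, stays where it is left and has a rigid end stop.
- tabtop_1 (a point): Middle of the top of this brake's red plastic tab, z = 85 mm; the tab is 10 mm thick (x), 26 mm wide (y) and stands 27 mm above the grey block, whose top is at z = 58 mm.
- brake_2: Hand brake on a brown board 115 x 275 x 12 mm, fixed; both look alike, either may be on the left (larger world y). Origin: on the table under the bar. x away from the robot (turned up to 0.2 rad), y left along the bar, z up. Bar at x 0, z 70 mm; black grip 25 mm thick, y -78 to 46. Lever on the robot's side. At y -130 mm a grey block 88 x 40 mm, top at z 58, with the red tab. Highest part: z 88 mm.
- lever_2 (a joint): Angle (rad) of this brake's aluminium lever about its upright pivot at x -30, y 70, z 70 mm in the brake's frame. 0: at rest, running right from the pivot and 0.35 rad out toward the robot; grows as it is pressed to the bar (brake's +x). A spring (2 to 4 N at the press point) returns it. Rigid stop: sound brake at 0.22, lever end 26 mm short of the grip; worn brake at 0.42, end against the grip.
- press_2 (a point): Press point on the outer face (toward the robot) of this brake's lever, 105 mm from the pivot, z = 70 mm; moves with the lever, a flat bar 10 mm thick, 18 mm high (z 61 to 79 mm), 139 mm long from the pivot, round end; free below it down to the board at z = 12 mm. From rest to the stop this point moves about 23 mm on a sound brake, 44 mm on a worn one.
- tab_2 (a joint): Position (m) of this brake's red tab along its slot: 0 at the robot's end, 0.040 at the far end; it starts at 0 to 0.006. It slides in the brake's +x, takes about 1.5 N, stays where it is left and has a rigid end stop.
- tabtop_2 (a point): Middle of the top of this brake's red plastic tab, z = 85 mm; the tab is 10 mm thick (x), 26 mm wide (y) and stands 27 mm above the grey block, whose top is at z = 58 mm.
- wood_stamp: Turned wooden stamp standing up, 26 mm across, 67 mm high, standing loose on the table; a bystander. Origin: centre of its underside, z up.
- glaze_jar: Glaze jar with white lid and green band, near the robot on the right, 47 mm across, 60 mm high, standing loose on the table; a bystander. Origin: centre of its underside, z up.
- white_cup: Pale eight-sided clay cup with a handle, 87 x 123 mm, 86 mm high, standing loose on the table; a bystander. Origin: centre of its underside, z up.
- clay_pot: Pale round pot, 76 mm across, 70 mm high, standing loose on the table; a bystander. Origin: centre of its underside, z up.
- plaster_mould: White plaster mould block, 62 x 51 x 24 mm, standing loose on the table; a bystander. Origin: centre of its underside, z up.

How it is judged:
On the way, in this order (a step that is already met when the one before it is completed fails the run):
1. the fingers hold the left brake's lever in at its stop for 0.3 s, before any tab is pushed (((y of brake_1 in the frame of brake_2 above 0 m and value of joint lever_1 above 0.19 rad and contact force between the fingers and brake_1 above 1 N) or (y of brake_1 in the frame of brake_2 below 0 m and value of joint lever_2 above 0.38 rad and contact force between the fingers and brake_2 above 1 N)) and value of joint each of tab_1, tab_2 below 0.012 m), for 0.3 s.
2. then the fingers hold the right brake's lever in at its stop for 0.3 s, before any tab is pushed (((y of brake_1 in the frame of brake_2 below 0 m and value of joint lever_1 above 0.19 rad and contact force between the fingers and brake_1 above 1 N) or (y of brake_1 in the frame of brake_2 above 0 m and value of joint lever_2 above 0.38 rad and contact force between the fingers and brake_2 above 1 N)) and value of joint each of tab_1, tab_2 below 0.012 m), for 0.3 s.
3. then the worn brake's red tab is pushed to the far end of its slot (value of joint tab_2 above 0.033 m), for 0.1 s.
At the end, for the whole second after the job is handed in: The worn brake's tab is within 7 mm of the far end of its 40 mm travel, the sound brake's tab is still within 12 mm of the near end, and both levers have sprung back out (within 0.03 rad) (value of joint tab_2 above 0.033 m and value of joint tab_1 below 0.012 m and value of joint each of lever_1, lever_2 below 0.03 rad); the robot touches nothing.
It fails at once if the sound brake's tab is pushed (value of joint tab_1 above 0.012 m).
It fails at once if one of the things standing about is shifted by more than 20 mm, lifted or knocked over (distance of any of wood_stamp, glaze_jar, white_cup, clay_pot, plaster_mould from where it was at the start of the episode above 0.02 m or angle between any of wood_stamp, glaze_jar, white_cup, clay_pot, plaster_mould's own z axis and vertical above 0.4 rad).
It also fails if it takes over 58 s, if anything falls off the work surface, if the arm or the gripper's body presses on something with over 40 N, if the wrist force passes 120 N, or if a joint passes its speed limit or range.

## Working session

There is one attempt and no reset: what is moved stays moved. The work goes in short steps, each a Python script; the robot and the scene stay as the last script left them, time stands still between calls to the robot, and variables do not carry over. Pictures are saved under pics/ and viewed, and the job is handed in when it is done.

```bash
mkdir -p pics; python3 - <<'E'
from cell import *
import cv2
for n in("side","top"):
    s=snapshot(n); cv2.imwrite(f"pics/{n}0.png",s["img"][:,:,::-1])
    R=cv2.Rodrigues(s["rvec"])[0]; print(n,-R.T@s["tvec"],R[2],s["mtx"])
print(current_time_s(),current_tool_pos(),current_ee_rot(),current_finger_gap())
E
```

```text
side [ 0.4535596  -1.0029913   0.52053186] [ 0.08464738  0.91470747 -0.39515195] [[472.64632332   0.         320.43929842]
 [  0.         472.64632332 239.34791008]
 [  0.           0.           1.        ]]
top [0.27635619 0.06633762 1.39382857] [ 0.19054876 -0.01299081 -0.98159177] [[579.78969313   0.         316.2117496 ]
 [  0.         579.78969313 247.51350227]
 [  0.           0.           1.        ]]
0.1 [0.15735559 0.60438093 0.24760433] [-3.99087193e-01 -3.11592026e+00  2.22251958e-03] 0.08596424852163335
```

View pics/top0.png

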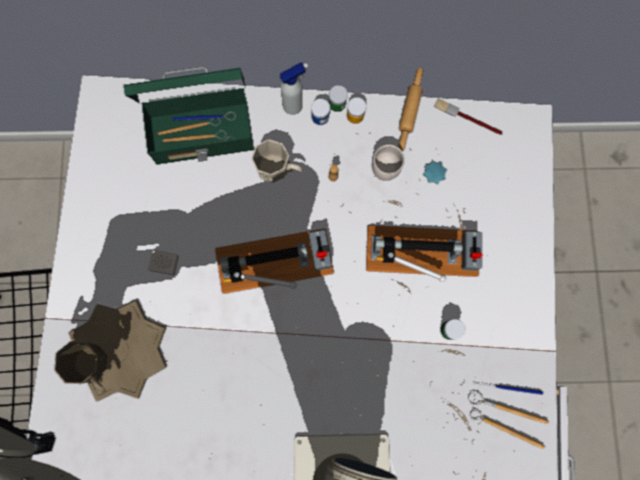

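View pics/side0.png

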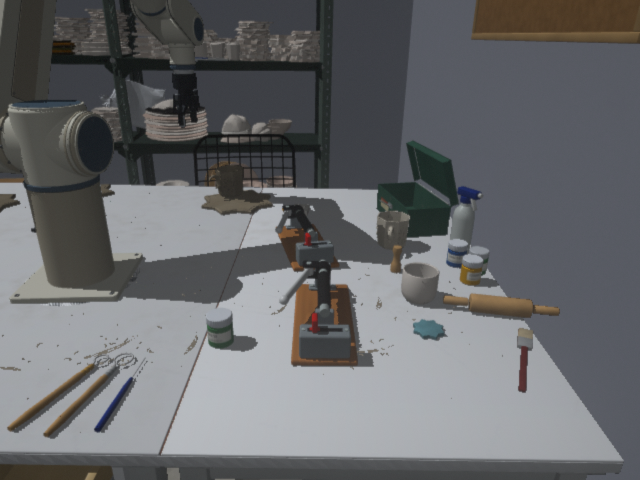

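The top view shows the left board spanning about columns 215–333, with its red tab near (321,253). The right board spans about 366–482, with its tab near (476,254). The glaze jar is at (453,328). Next I'll measure these.

```bash
cat > h.py <<'E'
import cv2,numpy as np
from cell import *
def ray(s,px,z):
    px=np.array(px,float).reshape(-1,2)
    R=cv2.Rodrigues(s["rvec"])[0]; c=-R.T@np.ravel(s["tvec"])
    d=np.c_[px,np.ones(len(px))]@np.linalg.inv(s["mtx"]).T@R
    t=(z-c[2])/d[:,2]; return c+t[:,None]*d
def proj(s,P):
    return cv2.projectPoints(np.array(P,float).reshape(-1,3),s["rvec"],s["tvec"],s["mtx"],None)[0].reshape(-1,2)
E
python3 - <<'E'
from h import *
s=snapshot("top"); im=s["img"]; hsv=cv2.cvtColor(im,cv2.COLOR_RGB2HSV)
red=cv2.inRange(hsv,(0,200,120),(5,255,255))|cv2.inRange(hsv,(174,170,100),(180,255,255))
br=cv2.inRange(hsv,(5,120,40),(16,255,255))
for nm,m in(("red",red),("brown",br)):
    n,l,st,c=cv2.connectedComponentsWithStats(m)
    for i in range(1,n):
        if st[i,4]>15: print(nm,st[i],c[i])
for nm,(a,b) in {"L":(205,345),"R":(355,495)}.items():
    m=br.copy(); m[:,:a]=0;m[:,b:]=0;m[:220]=0;m[300:]=0
    p=np.argwhere(m)[:,::-1].astype(np.float32)
    w=ray(s,p,0.012)[:,:2].astype(np.float32)
    r=cv2.minAreaRect(w); print(nm,r,cv2.boxPoints(r).round(3).tolist())
    m=red.copy(); m[:,:a]=0;m[:,b:]=0;m[:220]=0;m[300:]=0
    p=np.argwhere(m)[:,::-1]; w=ray(s,p,0.085); print(" red",w.mean(0),w.min(0),w.max(0))
cv2.imwrite("pics/crop.png",cv2.resize(im[215:350,205:495,::-1],(790,368),interpolation=cv2.INTER_CUBIC))
t=snapshot("side")
cv2.imwrite("pics/crops.png",cv2.resize(t["img"][195:370,200:370,::-1],(582,600),interpolation=cv2.INTER_CUBIC))
E
```

```text
red [317 251  10   9  53] [321.54716981 254.16981132]
red [472 253   9   7  50] [475.62 255.4 ]
brown [399  69  23  81 476] [409.96218487 107.87815126]
brown [164 136  40   6  76] [182.92105263 138.09210526]
brown [330 168   8  12  51] [333.21568627 174.09803922]
brown [ 367  226   98   48 1606] [405.65193026 243.27148194]
brown [ 216  232  117   61 2815] [269.02557726 262.28596803]
brown [380 248   4   9  31] [381.70967742 252.35483871]
brown [ 394  249   84   27 1145] [434.46637555 261.23231441]
brown [497 404  17   7  33] [504.09090909 407.06060606]
brown [521 412  27  11  53] [534.09433962 416.81132075]
brown [495 423  49  25 104] [519.77884615 435.01923077]
L ((0.5145619511604309, 0.15079903602600098), (0.11202062666416168, 0.26918524503707886), 9.224773406982422) [[0.43799999356269836, 0.2750000059604645], [0.48100000619888306, 0.008999999612569809], [0.5910000205039978, 0.027000000700354576], [0.5479999780654907, 0.2930000126361847]]
 red [0.51463906 0.03709907 0.085     ] [0.50341495 0.02675907 0.085     ] [0.52197182 0.04762449 0.085     ]
R ((0.5324264168739319, -0.20859616994857788), (0.267606258392334, 0.11149655282497406), 86.03118133544922) [[0.46799999475479126, -0.33799999952316284], [0.5789999961853027, -0.34599998593330383], [0.597000002861023, -0.07900000363588333], [0.4860000014305115, -0.07100000232458115]]
 red [ 0.50492325 -0.3171171   0.085     ] [ 0.49655784 -0.32763413  0.085     ] [ 0.51068685 -0.30850148  0.085     ]
```

View pics/crop.png

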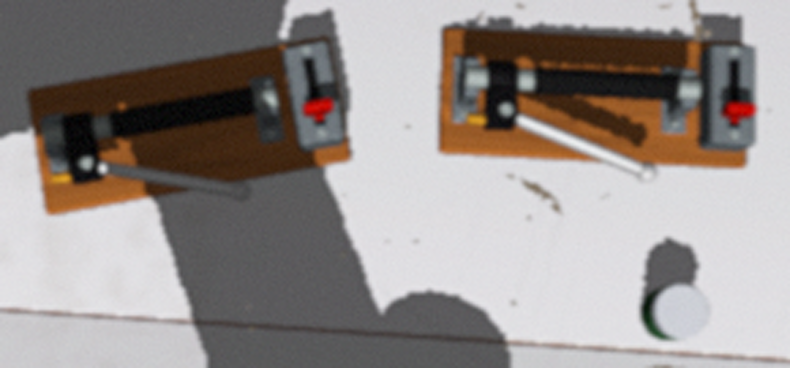

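View pics/crops.png

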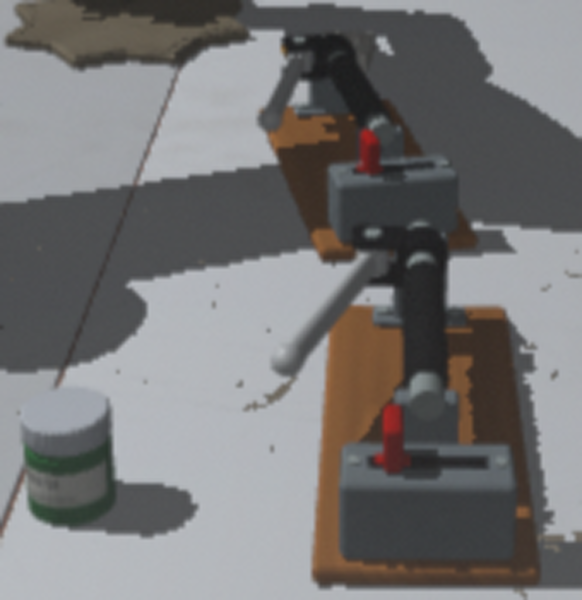

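```bash
cat >> h.py <<'E'
YAW={"L":0.161,"R":-0.070}
def loc(n,O,P):
    c,s_=np.cos(YAW[n]),np.sin(YAW[n]); return np.array([O[0]+c*P[0]-s_*P[1],O[1]+s_*P[0]+c*P[1],P[2]])
E
python3 - <<'E'
from h import *
s=snapshot("top"); im=s["img"]
def cp(x,y): return (205+(x+.5)*290/790-.5,215+(y+.5)*135/368-.5)
d={"L":[(112,122),(252,100),(240,190)],"R":[(517,80),(676,86),(648,173)]}
tab={"L":(.5146,.0371),"R":(.5049,-.3171)}
for n in d:
    g=ray(s,[cp(*p) for p in d[n][:2]],.070); e=ray(s,[cp(*d[n][2])],.075)[0]
    v=g[0]-g[1]; print(n,"grip",g[:,:2].round(4),np.linalg.norm(v),"yaw",np.arctan2(-v[0],v[1]))
    yv=np.array([-np.sin(YAW[n]),np.cos(YAW[n])]);xv=np.array([yv[1],-yv[0]])
    mid=g.mean(0)[:2]; right=g[1][:2]
    for O in (right+.078*yv,):
        print(" O",O,"tab local",(np.array(tab[n])-O)@xv,(np.array(tab[n])-O)@yv,"lever end local",(e[:2]-O)@xv,(e[:2]-O)@yv, "expect",-.03-.134*np.sin(.35),.07-.134*np.cos(.35))
E
```

```text
L grip [[0.5084 0.2123]
 [0.5251 0.0932]] 0.120326651733315 yaw 0.13932542887661403
 O [0.51256731 0.17017023] tab local -0.019325471463159327 -0.13167514857334234 lever end local -0.0748154237652782 -0.05459894943749498 expect -0.07594830619903048 -0.05587594352154876
R grip [[ 0.5381 -0.1338]
 [ 0.5303 -0.2698]] 0.13625988501384895 yaw -0.05757393595070178
 O [ 0.53572239 -0.19203178] tab local -0.02199927555935318 -0.1269177293840911 lever end local -0.0770893012569101 -0.05345320974638099 expect -0.07594830619903048 -0.05587594352154876
```

```bash
cat >> h.py <<'E'
YAW={"L":0.155,"R":-0.066}
ORG={"L":(.5126,.1695),"R":(.536,-.1905)}
from scipy.spatial.transform import Rotation as Ro
def ori(n,sg=1):
    y=sg*np.array([np.cos(YAW[n]),np.sin(YAW[n]),0]); z=np.array([0,0,-1.])
    return Ro.from_matrix(np.c_[np.cross(y,z),y,z]).as_rotvec()
def L(n,x,y,z): return loc(n,ORG[n],(x,y,z))
E
python3 - <<'E'
from h import *
s=snapshot("top"); j=ray(s,[(453,328)],.06)[0]; print("jar",j, "stamp",ray(s,[(334,165)],.067))
print(current_q())
for n in "LR":
  for sg in (1,-1):
    for p in ((-.105,-.029,.18),(-.105,-.029,.062),(-.04,-.029,.062),(-.06,-.13,.085),(.02,-.13,.085)):
      q=solve_ik(L(n,*p),ori(n,sg)); print(n,sg,p,L(n,*p).round(3),None if q is None else np.round(q,2))
E
```

```text
jar [ 0.34179963 -0.26017396  0.06      ] stamp [[0.73466343 0.00189144 0.067     ]]
[ 1.29696330e+00  4.23420114e-01  1.63019580e+00  2.81276643e-05
  1.08862986e+00 -1.90071564e-02]
L 1 (-0.105, -0.029, 0.18) [0.413 0.125 0.18 ] [ 0.27  0.25  2.1  -0.    0.8   0.11]
L 1 (-0.105, -0.029, 0.062) [0.413 0.125 0.062] [ 0.27  0.49  2.15 -0.    0.5   0.11]
L 1 (-0.04, -0.029, 0.062) [0.478 0.135 0.062] [ 0.25  0.55  2.01 -0.    0.58  0.1 ]
L 1 (-0.06, -0.13, 0.085) [0.473 0.032 0.085] [ 0.04  0.48  2.05 -0.    0.61 -0.11]
L 1 (0.02, -0.13, 0.085) [0.552 0.044 0.085] [ 0.06  0.56  1.88 -0.    0.7  -0.1 ]
L -1 (-0.105, -0.029, 0.18) [0.413 0.125 0.18 ] None
L -1 (-0.105, -0.029, 0.062) [0.413 0.125 0.062] None
L -1 (-0.04, -0.029, 0.062) [0.478 0.135 0.062] None
L -1 (-0.06, -0.13, 0.085) [0.473 0.032 0.085] None
L -1 (0.02, -0.13, 0.085) [0.552 0.044 0.085] None
R 1 (-0.105, -0.029, 0.18) [ 0.429 -0.213  0.18 ] [-0.48  0.31  2.   -0.    0.83 -0.42]
R 1 (-0.105, -0.029, 0.062) [ 0.429 -0.213  0.062] [-0.48  0.53  2.05 -0.    0.56 -0.42]
R 1 (-0.04, -0.029, 0.062) [ 0.494 -0.217  0.062] [-0.44  0.59  1.91 -0.    0.64 -0.37]
R 1 (-0.06, -0.13, 0.085) [ 0.468 -0.316  0.085] [-0.62  0.57  1.85 -0.    0.72 -0.55]
R 1 (0.02, -0.13, 0.085) [ 0.547 -0.322  0.085] [-0.55  0.65  1.69 -0.    0.8  -0.48]
R -1 (-0.105, -0.029, 0.18) [ 0.429 -0.213  0.18 ] None
R -1 (-0.105, -0.029, 0.062) [ 0.429 -0.213  0.062] None
R -1 (-0.04, -0.029, 0.062) [ 0.494 -0.217  0.062] None
R -1 (-0.06, -0.13, 0.085) [ 0.468 -0.316  0.085] None
R -1 (0.02, -0.13, 0.085) [ 0.547 -0.322  0.085] None
```

```bash
cat >> h.py <<'E'
def press(n):
    movep(L(n,-.105,-.029,.16),ori(n)); grasp()
    line_to(L(n,-.105,-.029,.062),vel=.1)
    print("t",current_time_s(),"gap",current_finger_gap(),"F0",np.round(current_force(),2))
    r=line_to(L(n,-.005,-.029,.062),vel=.03,stop_force=9)
    for k in range(3):
        p=current_tool_pos(); c,s_=np.cos(YAW[n]),np.sin(YAW[n])
        print(r,"local x",(p[0]-ORG[n][0])*c+(p[1]-ORG[n][1])*s_,"z",p[2],"F",np.round(current_force(),2),current_time_s())
        hold(.25)
E
python3 - <<'E'
from h import *
press("L")
for m in("top","side"): cv2.imwrite(f"pics/L_{m}.png",snapshot(m)["img"][:,:,::-1])
print(current_force())
E
```

```text
t 4.1833 gap -0.00013735415462258049 F0 [-0.58 -0.3  -0.43]
True local x -0.04142610978487638 z 0.06129883676990147 F [-4.65 -1.54  2.62] 6.2333
True local x -0.04203262725748958 z 0.061043445505699886 F [-4.7   0.72  2.59] 6.4833
True local x -0.042197129947826956 z 0.060952344951458744 F [-4.45 -0.42  2.92] 6.7333
[-4.17782353  0.68181075  2.48862546]
```

```bash
python3 - <<'E'
import cv2
a=cv2.imread("pics/L_top.png")[200:310,200:350]; b=cv2.imread("pics/L_side.png")[190:290,230:380]
cv2.imwrite("pics/Lc.png",cv2.hconcat([cv2.resize(a,(400,293),interpolation=2),cv2.resize(b,(400,293),interpolation=2)]))
E
```

```text
(no output)
```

View pics/Lc.png

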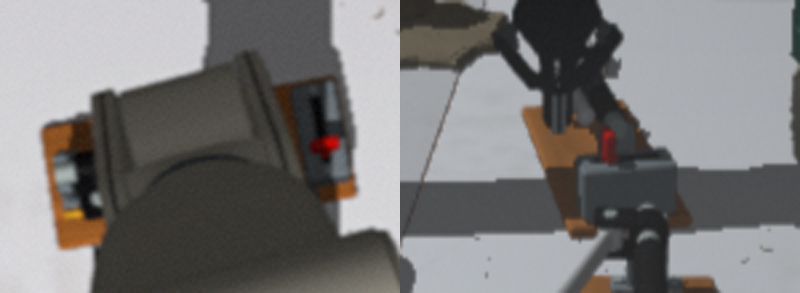

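The pictures don't settle whether the lever is at its stop, because the tab and gripper hide its end. I'll creep inward and watch the force instead.

```bash
cat >> h.py <<'E'
def creep(n,step=.002,fmax=18,xmax=-.02):
    c,s_=np.cos(YAW[n]),np.sin(YAW[n]); p=current_tool_pos(); x0=(p[0]-ORG[n][0])*c+(p[1]-ORG[n][1])*s_
    for k in range(1,14):
        t=x0+k*step
        if t>xmax: break
        line_to(L(n,t,-.029,.062),vel=.02); p=current_tool_pos(); F=current_force()
        f=-(F[0]*c+F[1]*s_)
        print("cmd %.4f act %.4f z %.4f f %.2f t %.2f"%(t,(p[0]-ORG[n][0])*c+(p[1]-ORG[n][1])*s_,p[2],f,current_time_s()))
        if f>fmax: break
E
python3 - <<'E'
from h import *
creep("L")
E
```

```text
cmd -0.0402 act -0.0407 z 0.0617 f 5.13 t 7.35
cmd -0.0382 act -0.0404 z 0.0615 f 9.47 t 7.60
cmd -0.0362 act -0.0400 z 0.0614 f 14.28 t 7.85
cmd -0.0342 act -0.0397 z 0.0613 f 20.58 t 8.10
```

Past -0.0407 the finger hardly moves while the force climbs from 5 to 20 N, so the lever is at its rigid stop. I'll hold it, release it and do the right one.

```bash
python3 - <<'E'
from h import *
hold(.6); print(current_force(),current_time_s())
line_to(L("L",-.11,-.029,.062),vel=.1); line_to(L("L",-.11,-.029,.16),vel=.15)
press("R"); creep("R"); hold(.6); print(current_force())
for m in("top","side"): cv2.imwrite(f"pics/R_{m}.png",snapshot(m)["img"][:,:,::-1])
a=cv2.imread("pics/R_top.png")[200:310,200:350]; b=cv2.imread("pics/R_side.png")[190:370,200:370]
cv2.imwrite("pics/Rc.png",cv2.hconcat([cv2.resize(a,(400,293),interpolation=2),cv2.resize(b,(400,293),interpolation=2)]))
E
```

```text
[-18.73446139  -2.49850507  12.09128786] 8.7
t 13.0333 gap 0.0001396139116332116 F0 [-0.07  0.18  0.65]
True local x -0.061904112559950805 z 0.06131565148679152 F [-2.62  0.15  1.32] 14.7083
True local x -0.062101658179358865 z 0.06111060992423489 F [-3.55 -0.56  2.77] 14.9583
True local x -0.062264444200508404 z 0.061067549700311786 F [-3.05  0.71  1.77] 15.2083
cmd -0.0603 act -0.0615 z 0.0615 f 4.50 t 15.72
cmd -0.0583 act -0.0610 z 0.0613 f 10.62 t 15.97
cmd -0.0563 act -0.0606 z 0.0612 f 15.81 t 16.22
cmd -0.0543 act -0.0602 z 0.0611 f 22.19 t 16.47
[-21.97926759  -5.19601411  10.85096214]
```

View pics/Rc.png

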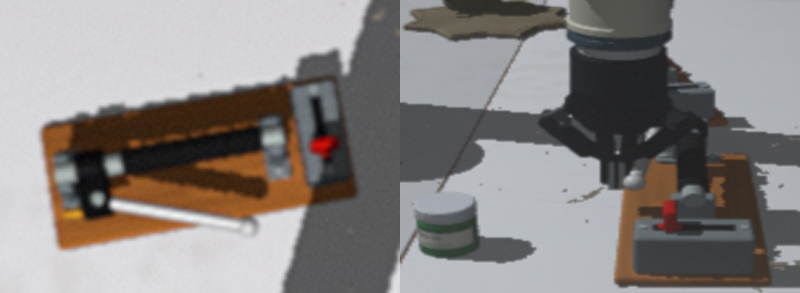

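The right lever stops about 20 mm earlier, at -0.0615, and the side view shows a clear gap to its grip near (690,170), so it is sound. The left brake is therefore the worn one, and the top view shows its lever sprung back out. Next I'll release the right lever and push the left tab.

```bash
python3 - <<'E'
from h import *
line_to(L("R",-.11,-.029,.062),vel=.1); line_to(L("R",-.11,-.029,.16),vel=.15)
n="L"
movep(L(n,-.07,-.130,.16),ori(n)); 
s=snapshot("side"); 
line_to(L(n,-.07,-.130,.083),vel=.08)
print(current_force(),current_time_s())
r=line_to(L(n,.015,-.130,.083),vel=.03,stop_force=9)
c,s_=np.cos(YAW[n]),np.sin(YAW[n])
def rep():
    p=current_tool_pos(); F=current_force(); print(r,"x %.4f z %.4f f %.2f t %.2f"%((p[0]-ORG[n][0])*c+(p[1]-ORG[n][1])*s_,p[2],-(F[0]*c+F[1]*s_),current_time_s())); return (p[0]-ORG[n][0])*c+(p[1]-ORG[n][1])*s_
x=rep()
for k in range(1,5):
    line_to(L(n,x+.0015*k,-.130,.083),vel=.02); rep()
    F=current_force()
    if np.hypot(F[0],F[1])>14: break
hold(.2)
a=snapshot("side")["img"][190:370,200:370,::-1]; cv2.imwrite("pics/tab.png",cv2.resize(a,(567,600),interpolation=2))
E
```

```text
[-0.01563513 -0.13107633  0.01268139] 20.8
True x 0.0037 z 0.0824 f -0.57 t 22.98
True x 0.0040 z 0.0825 f 5.02 t 23.26
True x 0.0042 z 0.0824 f 9.55 t 23.51
True x 0.0043 z 0.0824 f 13.59 t 23.76
True x 0.0045 z 0.0824 f 18.24 t 24.01
```

View pics/tab.png

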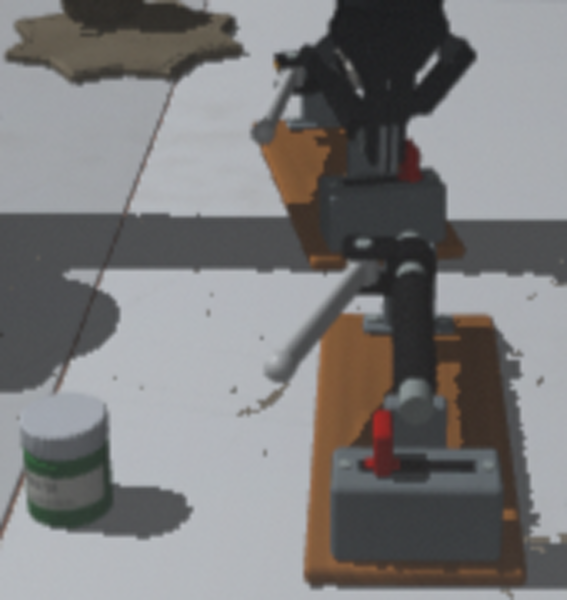

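The left tab, at about (410,160), is at the far end of its slot against a rigid stop, and both levers are out. I'll back off, lift clear and check.

```bash
python3 - <<'E'
from h import *
n="L"
line_to(L(n,-.07,-.130,.083),vel=.08); line_to(L(n,-.07,-.130,.2),vel=.12)
movep([.3,.45,.3],current_ee_rot()); hold(.3)
s=snapshot("top"); im=s["img"]; hsv=cv2.cvtColor(im,cv2.COLOR_RGB2HSV)
red=cv2.inRange(hsv,(0,200,120),(5,255,255))|cv2.inRange(hsv,(174,170,100),(180,255,255))
for k,(a,b) in {"L":(205,345),"R":(355,495)}.items():
    m=red.copy(); m[:,:a]=0;m[:,b:]=0;m[:215]=0;m[300:]=0
    w=ray(s,np.argwhere(m)[:,::-1],.085).mean(0); c,s_=np.cos(YAW[k]),np.sin(YAW[k]); d=w[:2]-ORG[k]
    print(k,"tab local",d[0]*c+d[1]*s_,-d[0]*s_+d[1]*c)
print(current_force(),current_time_s())
cv2.imwrite("pics/end.png",im[:,:,::-1])
E
```

```text
L tab local nan nan
R tab local -0.022535159925700928 -0.128374108496514
[-0.02923029  0.12350602  0.09069207] 28.575<stdin>:9: RuntimeWarning: Mean of empty slice.
  ret = um.true_divide(
```

View pics/end.png

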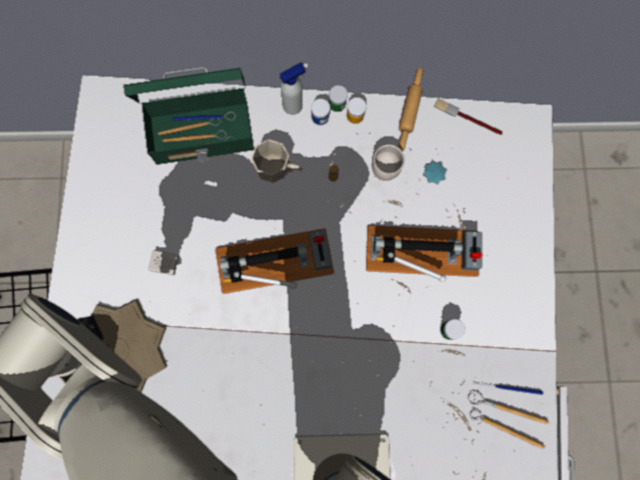

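The left tab now sits in shadow near (320,240), so the colour mask missed it. I'll measure again with a lower brightness threshold.

```bash
python3 - <<'E'
from h import *
s=snapshot("top"); im=s["img"]; hsv=cv2.cvtColor(im,cv2.COLOR_RGB2HSV)
m=cv2.inRange(hsv,(0,150,50),(5,255,255))|cv2.inRange(hsv,(172,150,50),(180,255,255))
m[:,:300]=0;m[:,340:]=0;m[:220]=0;m[275:]=0
p=np.argwhere(m)[:,::-1];print(len(p),p.mean(0),p.min(0),p.max(0))
w=ray(s,p,.085).mean(0);d=w[:2]-ORG["L"];c,s_=np.cos(.155),np.sin(.155)
print(d[0]*c+d[1]*s_,-d[0]*s_+d[1]*c)
E
```

```text
61 [318.55737705 239.13114754] [314 236] [323 243]
0.01746991203547496 -0.1305694674255416
```

```bash
python3 - <<'E'
from cell import *
close_job()
E
```

```text
the job is handed in; nothing more can be done
```

I tried both brakes, found the left one worn, and pushed its red tab to the far end. The job is handed in; no verdict was reported.

- **Levers:** I pressed the left lever, then the right, with the backs of the closed fingers. Each went to a rigid stop and was held there for over 0.6 s at about 20 N. The left one went about 21 mm deeper than the right, which matches a worn brake against a sound one, and the side view showed a clear gap at the right grip.
- **Left tab:** It moved about 37 mm and came up against its rigid stop, where the push reached 18 N with hardly any further movement.
- **Final checks:** In the last top view both levers are back out. The right tab hasn't visibly moved (within about 1 mm), and the bystanders look to be where they were; I did not measure them again. The arm is clear with no force on the tool at about 28.6 s.
- **Checks that failed at first:** The pictures could not show whether the left lever was at its stop, so I used the rise in force instead. The first colour mask also missed the left tab because it was in shadow, and a lower brightness threshold found it.

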